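# Pick two boxes from behind the hub fittings into the flow lane

## Robot

A 6-joint arm with a two-finger parallel gripper is mounted at the origin on the work surface. World frame = base frame: x ahead of the robot, y to its left, z up, the work surface at z = 0. Lengths are in m, angles in degrees, forces in N, time in s.
With the tool pointing down it reaches from about 0.35 to 0.975 m from the base axis. Payload 7.1 kg.
Tool frame: the origin (TCP) lies between the finger pads; the fingertips stand 11 mm ahead of it and the grasp point (between the pads) lies 8 mm behind it (tip_reach is the distance from the TCP to the fingertips, in m); z points along the fingers, y is the line along which they close (so a half turn about z gives the same grasp; the last joint's range is limited). The gripper opens to 88 mm and grips with 3 to 60 N. Pads are 20 mm wide; open, the fingers measure 115 mm over their backs; the gripper's body (75 mm by 178 mm) begins 61 mm behind the grasp point.
Start: joints at [-67.494, 24.242, 93.386, -0, 62.372, -1.089], TCP at [0.25, -0.573, 0.234] pointing down, gripper open.
Joint ranges: [-172.04, 172.04], [-51.8, 120.97], [4.93, 147.93], [-75.15, 255.16], [6.16, 154.13], [-145.62, 145.62]. Speed limits (degrees/s): [136.94, 136.94, 172.46, 180, 180, 180].

## Interface

Orientations are given as a 3x3 rotation matrix whose columns are the frame's x, y, z axes.
In Python, from station import * gives the robot as it stands.
- The arm moves only by the tool apply_moves, never from a script. Its argument "motion" is a list of rows, each an object with "translation": the shift along the world's x, y, z in m, a list of three; "roll": the turn about the world's z in degrees; "claw": the gripper command: -1 is shut, 1 is fully open, values between are in proportion. A call has 1 to 8 rows; each row shifts and turns the commanded pose from where the row before left it; what a row does not reach is not made up. A row lasts 1/10 s, in which the tool goes at most 50 mm and 8.59 degrees, less where a joint would pass 70% of its speed; a pose out of reach is approached as far as the arm can. A call with a gripper value outside its range is refused whole. The fingers move at their own pace and stop on an object; the grip force is fixed at half the most. Time passes only in rows, so rows that do not move let the fingers close. It gives the time, the measured TCP pose, the force, the opening and the grip force at its end, in the units of the state.
- observe(): the state, without advancing time (a new reading comes with each control period).
- capture(name): name is "scene" or "top"; returns (picture, depth): 420x560x3 uint8, red, green, blue; 420x560 float32, m along the optical axis (not along the pixel's ray), 0 where there is no reading.
- camera_params(name): a dict with "fovy" (degrees; the focal length in pixels is half the picture's height over the tangent of half this angle, whatever the lens; pixels are square), "cx", "cy" (the principal point, pixels), "extrinsics" (4x4, takes a point from camera to world coordinates). Camera axes: x right, y down, z forward; pixel columns grow to the right and rows downward; lengths in m; the calibration is good to about 2 mm. A picture is of the moment at which its call begins. camera_params takes no time and is no camera call.
- close_job(): hands the job in; it is judged then, once.
The state is a dict: "time_s": time; "qpos": joint angles; "qd": joint speeds; "effort": joint torques, N m; "eef_pos": TCP position; "ee_rot": TCP orientation; "ft_force": force on the tool from outside, world axes, zero at the start; "ft_torque": the same for the moment, N m; "grip_width": opening from 0.0 (shut) to 1.0 (fully open); "grip_force": force on a finger pad.
Only numpy, scipy, OpenCV 4.12 (cv2) and the standard library are available. Lean on these libraries where they do the work, as an engineer would, in place of code of your own. Each camera call takes 0.05 s, during which the arm holds its last target. There are 200 camera calls.

## Task

Two grey device boxes stand at the back of the cardboard bin behind two upright hub fittings: first stand both fittings upright on the black rubber mat, leaving the boxes alone until both are there. Then set the long box lengthwise into the high end of the sloped roller lane so that it runs down to the stop, and after it the short box so that it runs down and comes to rest behind the long one. Finally stand each fitting upright back in the bin on the same spot where it stood at the start, and leave the two small couplings (one in the bin, one on the mat) where they are.

Things in the scene. Friction and masses are not known exactly. Their poses are not given: they have to be found in the camera images.
- round_fitting: Grey metal conduit fitting with a round base 72 mm in diameter and 40 mm high. On it an upright round hub: a collar 44 mm in diameter from 40 to 48 mm height, then a plain stub 34 mm in diameter from 48 up to 105 mm, to be gripped there. About 0.35 kg. Origin at the centre of its underside, z up along the hub. Starts in the bin's front row.
- square_fitting: Grey metal conduit fitting with a square base 68 x 68 mm and 40 mm high (sides along its x and y). On it an upright round hub: a collar 44 mm in diameter from 40 to 48 mm height, then a plain stub 34 mm in diameter from 48 up to 105 mm, to be gripped there. About 0.35 kg. Origin at the centre of its underside, z up along the hub. Starts in the bin's front row beside the round one.
- long_box: Long grey metal device box, 106 mm long, 50 mm wide, 54 mm high, rigid walls 3 mm thick, open top, about 0.2 kg. Origin at the centre of its underside; x along its length, y across its 50 mm width, z up. Grip it across the 50 mm width from above, near the middle of its length. Starts in the bin's back row, its length along the bin's y, a fitting standing about 10 mm in front of it, about 40 mm free behind it.
- short_box: Short grey metal device box, 76 mm long, 50 mm wide, 54 mm high, rigid walls 3 mm thick, open top, about 0.2 kg. Origin at the centre of its underside; x along its length, y across its 50 mm width, z up. Grip it across the 50 mm width from above, near the middle of its length. Starts in the bin's back row beside the long one, placed in the same way.
- bin: Fixed cardboard bin, open on top, outside 200 mm along its x, 256 mm along its y, 55 mm high; walls and floor 5 mm thick, so things in it stand 5 mm above the table. Origin at the centre of its underside; front row (fittings) at its -x side, towards the robot, back row (boxes) at its +x side.
- mat: Fixed flat black rubber mat, the side area: 280 mm along its x, 140 mm along its y, 4 mm thick; origin at the centre of its underside. Lies left or right of the bin. The fittings may stand anywhere on it; a coupling stands near its +x end (100 mm or more from its centre).
- lane: Fixed roller lane, 350 mm long, beside the bin opposite the mat; free rollers descend 9 degrees along its +x. Origin on the table below its middle. Roller-top height (m) = 0.062 - 0.158 x. Rails: inner faces at y = +-33 mm, 12 mm above the rollers; high end open at x = -174 mm. Steel stop at x = 163 mm, 38 mm above the rollers. At rest, long box origin x 111, z 44 mm; short box behind it x 21, z 59 mm.
- lane_load (a point): Loading point: on the lane's centre line at the roller tops near the high end (lane x = -104 mm, z = 78 mm); axes as the lane's. A box set down with its origin here, length along the lane's x, pitched 9 degrees with the rollers (or level, about 10 mm higher), is clear of boxes below and rolls down by itself in 1 to 2 s when let go.
- bin_coupling: In the bin, against the back wall between the boxes' places: bare steel conduit coupling, a short tube standing on end, 28 mm in diameter, 40 mm high; origin at the centre of its underside. Not to be moved.
- mat_coupling: Near the +x end of the mat: bare steel conduit coupling, a short tube standing on end, 28 mm in diameter, 40 mm high; origin at the centre of its underside. Not to be moved.
There are look-alikes about, which are no part of the job. Leave any orange or turquoise look-alike of the round_fitting alone. What is shaped like the long_box but purple is not meant.

How it is judged (in metres and radians):
On the way, in this order (a step that is already met when the one before it is completed fails the run):
1. both fittings stand upright and released on the mat, the boxes not yet moved (x of round_fitting in the frame of mat between -0.115 and 0.115 m and y of round_fitting in the frame of mat between -0.05 and 0.05 m and z of round_fitting in the frame of mat between -0.002 and 0.01 m and angle between each of round_fitting, square_fitting's own z axis and vertical below 0.12 rad and contact force between each of round_fitting, square_fitting and the fingers below 0.1 N and linear speed of each of round_fitting, square_fitting below 0.02 m/s and x of square_fitting in the frame of mat between -0.115 and 0.115 m and y of square_fitting in the frame of mat between -0.05 and 0.05 m and z of square_fitting in the frame of mat between -0.002 and 0.01 m and distance of each of long_box, short_box from where it was at the start of the episode below 0.025 m), for 0.2 s.
2. the long box lies released at the stop of the lane, the short box not yet taken (x of long_box in the frame of lane between 0.101 and 0.121 m and y of long_box in the frame of lane between -0.012 and 0.012 m and z of long_box in the frame of lane between 0.0365 and 0.0525 m and angle between long_box's own z axis and vertical below 0.25 rad and contact force between long_box and the fingers below 0.1 N and linear speed of long_box below 0.02 m/s and distance of short_box from where it was at the start of the episode below 0.025 m), for 0.2 s.
3. the short box lies released in the lane behind the long one, the fittings still on the mat (x of long_box in the frame of lane between 0.101 and 0.121 m and y of long_box in the frame of lane between -0.012 and 0.012 m and z of long_box in the frame of lane between 0.0365 and 0.0525 m and angle between each of long_box, short_box's own z axis and vertical below 0.25 rad and contact force between each of long_box, short_box, round_fitting, square_fitting and the fingers below 0.1 N and linear speed of each of long_box, short_box, round_fitting, square_fitting below 0.02 m/s and x of short_box in the frame of lane between 0.0077 and 0.0337 m and y of short_box in the frame of lane between -0.012 and 0.012 m and z of short_box in the frame of lane between 0.0508 and 0.0668 m and x of round_fitting in the frame of mat between -0.115 and 0.115 m and y of round_fitting in the frame of mat between -0.05 and 0.05 m and z of round_fitting in the frame of mat between -0.002 and 0.01 m and angle between each of round_fitting, square_fitting's own z axis and vertical below 0.12 rad and x of square_fitting in the frame of mat between -0.115 and 0.115 m and y of square_fitting in the frame of mat between -0.05 and 0.05 m and z of square_fitting in the frame of mat between -0.002 and 0.01 m), for 0.2 s.
At the end, for the whole second after the job is handed in: Long box at rest at the lane's stop (within 10 mm along the lane, 12 mm across), short box at rest behind it (within 13 mm along, 12 mm across), both upright on the rollers; each fitting upright (within 0.1 rad), released and at rest within 15 mm of where it stood at the start (x of long_box in the frame of lane between 0.101 and 0.121 m and y of long_box in the frame of lane between -0.012 and 0.012 m and z of long_box in the frame of lane between 0.0365 and 0.0525 m and angle between each of long_box, short_box's own z axis and vertical below 0.25 rad and contact force between each of long_box, short_box, round_fitting, square_fitting and the fingers below 0.1 N and linear speed of each of long_box, short_box, round_fitting, square_fitting below 0.02 m/s and x of short_box in the frame of lane between 0.0077 and 0.0337 m and y of short_box in the frame of lane between -0.012 and 0.012 m and z of short_box in the frame of lane between 0.0508 and 0.0668 m and distance of each of round_fitting, square_fitting from where it was at the start of the episode below 0.015 m and angle between each of round_fitting, square_fitting's own z axis and vertical below 0.1 rad); the robot touches nothing.
It fails at once if the coupling in the bin is moved by more than 25 mm or knocked over (distance of bin_coupling from where it was at the start of the episode above 0.025 m or angle between bin_coupling's own z axis and vertical above 0.4 rad).
It fails at once if the coupling on the mat is moved by more than 25 mm or knocked over (distance of mat_coupling from where it was at the start of the episode above 0.025 m or angle between mat_coupling's own z axis and vertical above 0.4 rad).
It also fails if it takes over 144 s, if anything falls off the work surface, if the arm or the gripper's body presses on something with over 40 N, if the wrist force passes 120 N, or if a joint passes its speed limit or range.

## Working session

There is one attempt and no reset: what is moved stays moved. The work goes in short steps, Python scripts to look and compute and a tool call to move; the robot and the scene stay as the last step left them, time stands still between calls to the robot, and variables do not carry over. Pictures are saved under pics/ and viewed, at most 14 in all, crops included, and the job is handed in when it is done.

Besides the shell and the picture viewer there is one more tool, called after "Call:" in YAML: its name, and indented under it one key for each argument. apply_moves: Moves the arm, as the interface text tells. Its arguments: {"type":"object","properties":{"motion":{"type":"array","items":{"type":"object","properties":{"translation":{"type":"array","items":{"type":"number"}},"roll":{"type":"number"},"claw":{"type":"number"}}}}},"required":["motion"]}

```bash
mkdir -p pics
cat > h.py <<'E'
from station import *
import numpy as np, cv2
def snap(cam,fn):
    im,d=capture(cam); np.savez('pics/'+fn+'.npz',im=im,d=d); cv2.imwrite('pics/'+fn+'.png',cv2.cvtColor(im,cv2.COLOR_RGB2BGR)); return im,d
def cloud(cam,d):
    p=camera_params(cam); f=d.shape[0]/2/np.tan(np.radians(p['fovy'])/2)
    v,u=np.mgrid[:d.shape[0],:d.shape[1]]
    c=np.stack([(u-p['cx'])/f*d,(v-p['cy'])/f*d,d],-1); E=np.array(p['extrinsics'])
    return c@E[:3,:3].T+E[:3,3]
E
python3 - <<'E'
from h import *
for c in('scene','top'): snap(c,c+'0'); print(camera_params(c))
print(observe())
E
```

```text
{'fovy': 52.77389815954778, 'cx': 280.84638096690554, 'cy': 208.8472383676013, 'extrinsics': array([[ 0.14220681,  0.71060982, -0.68906524,  1.24456968],
       [ 0.9896757 , -0.11464023,  0.08602109, -0.04057056],
       [-0.01786717, -0.69418391, -0.71957589,  0.77619512],
       [ 0.        ,  0.        ,  0.        ,  1.        ]])}
{'fovy': 56.53400375161869, 'cx': 277.99146491573913, 'cy': 211.59746083578978, 'extrinsics': array([[ 0.01665052, -0.99031082,  0.13786676,  0.42261411],
       [-0.99985101, -0.01586363,  0.00680448,  0.0482815 ],
       [-0.00455148, -0.13795952, -0.99042741,  1.16246187],
       [ 0.        ,  0.        ,  0.        ,  1.        ]])}
{'time_s': 0.1, 'qpos': array([-6.74936385e+01,  2.42785498e+01,  9.34276324e+01,  8.45751197e-04,
        6.23727472e+01, -1.08694891e+00]), 'qd': array([ 0.03180356, -0.04770006,  0.0299476 , -0.11804714,  0.06723241,
        0.05966826]), 'effort': array([-1.23499349e-04, -5.45616925e+01, -2.74325591e+01,  6.44984655e-02,
        1.87912246e-02,  9.74904850e-07]), 'eef_pos': array([ 0.25000524, -0.57227848,  0.23299183]), 'ee_rot': array([[ 9.16412219e-01,  4.00235404e-01, -5.15235978e-04],
       [ 4.00235734e-01, -9.16411329e-01,  1.27766478e-03],
       [ 3.91985945e-05, -1.37708347e-03, -9.99999051e-01]]), 'ft_force': array([ 0.87396617,  0.45451352, -0.48609763]), 'ft_torque': array([ 0.02262289, -0.04472409,  0.00031955]), 'grip_force': 0.0, 'grip_width': 1.0004075436425006}
```

View pics/top0.png

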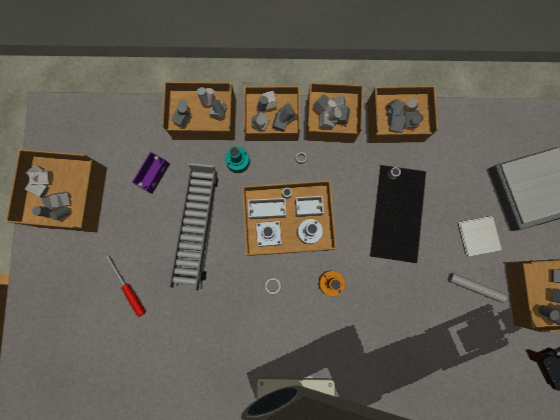

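View pics/scene0.png

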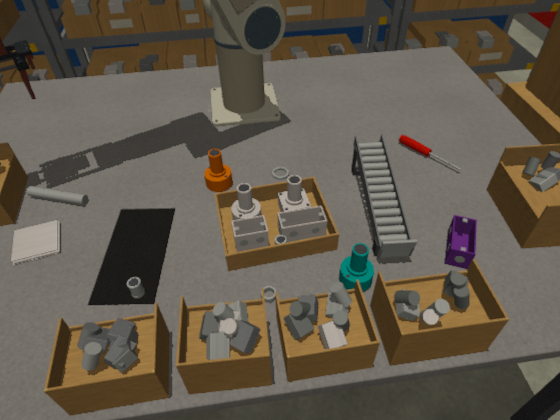

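Top view: grey round fitting is at (311,231), with an orange look-alike at (332,284) and a turquoise one at (237,158). The square fitting is at (268,233). The long box is at (267,208), with a purple look-alike at (151,172), and the short box at (310,206). The lane runs (203,167) stop to (186,288) high end. The mat is at (398,214) and the couplings at (287,192) and (395,172). Next I'll check the choice in a close crop and measure.

```bash
cat > m.py <<'E'
from h import *
Z=np.load('pics/top0.npz'); im,d=Z['im'],Z['d']; P=cloud('top',d)
c=im[165:300,160:440]; cv2.imwrite('pics/crop0.png',cv2.cvtColor(cv2.resize(c,None,fx=2.85,fy=2.85,interpolation=cv2.INTER_CUBIC),cv2.COLOR_RGB2BGR))
def reg(n,u0,u1,v0,v1,z0,z1):
    q=P[v0:v1,u0:u1].reshape(-1,3); q=q[(q[:,2]>z0)&(q[:,2]<z1)]
    if len(q)<3: print(n,'few',len(q)); return
    r=cv2.minAreaRect((q[:,:2]*1000).astype(np.float32))
    print(n,len(q),'mean',q.mean(0).round(4),'rect c',np.round(r[0],1),'size',np.round(r[1],1),'ang',round(r[2],1))
reg('roundstub',290,335,210,250,.085,.125)
reg('roundbase',290,335,210,250,.035,.055)
reg('sqstub',245,290,210,250,.085,.125)
reg('sqbase',245,290,210,250,.035,.05)
reg('long',246,290,195,222,.054,.068)
reg('short',292,330,190,219,.054,.068)
reg('bincoup',279,296,184,197,.035,.06)
reg('bin',238,340,175,260,.045,.075)
reg('matcoup',385,405,160,182,.03,.06)
reg('stop',180,222,155,175,.055,.1)
reg('lane',165,225,155,295,.02,.13)
m=(im.max(-1)<30)
mm=np.zeros_like(m); mm[160:270,365:432]=m[160:270,365:432]
q=P[mm]; q=q[abs(q[:,2])<.02]; print('mat',q[:,2].mean(),cv2.minAreaRect((q[:,:2]*1000).astype(np.float32)))
q=P[300:320,300:330].reshape(-1,3);print('table z',q[:,2].mean())
E
python3 m.py
```

```text
roundstub 131 mean [ 0.5236 -0.0345  0.1085] rect c [523.7 -34.9] size [31.7 32.1] ang 2.5
roundbase 449 mean [ 0.5245 -0.0443  0.0465] rect c [526.8 -52. ] size [114.  105.1] ang 4.2
sqstub 128 mean [0.5151 0.0838 0.1095] rect c [514.8  84.2] size [32.1 32.2] ang 45.3
sqbase 419 mean [0.5189 0.0879 0.0447] rect c [529.   97.4] size [111.3 101. ] ang 5.0
long 154 mean [0.589  0.0898 0.0586] rect c [589.   90.1] size [ 50.6 104.7] ang 3.5
short 132 mean [ 0.5988 -0.0331  0.0582] rect c [601.3 -44.8] size [ 58.  107.2] ang 13.5
bincoup 104 mean [0.6431 0.0336 0.0459] rect c [641.3  30.4] size [34.9 46.6] ang 2.7
bin 1484 mean [0.5605 0.0287 0.0529] rect c [562.9  27. ] size [200.8 256.4] ang 4.9
matcoup 80 mean [ 0.7022 -0.2832  0.0435] rect c [ 702.5 -284. ] size [25.6 26.8] ang 83.6
stop 120 mean [0.7036 0.2804 0.068 ] rect c [704.6 283.7] size [27.5 78.5] ang 12.4
lane 3081 mean [0.536  0.2951 0.0621] rect c [543.2 301.7] size [375.  179.8] ang 2.0
mat 0.003945443939130378 ((585.2225952148438, -301.90216064453125), (136.8259735107422, 276.9930114746094), 82.7430648803711)
table z 0.0037677891262021582
```

View pics/crop0.png

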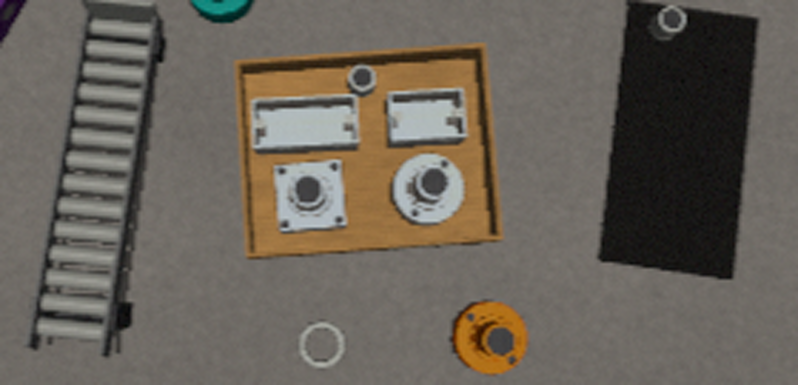

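The crop confirms it: the grey round fitting is at crop (434,183) and the square one at (308,190), while orange sits outside the bin. Next I'll fit the lane and cross-check with the scene camera.

```bash
cat > m2.py <<'E'
from h import *
def rect(n,q):
    r=cv2.minAreaRect((q[:,:2]*1000).astype(np.float32)); print(n,len(q),q.mean(0).round(4),np.round(r[0],1),np.round(r[1],1),round(r[2],1))
for cam in('top','scene'):
    Z=np.load(f'pics/{cam}0.npz'); im,d=Z['im'].astype(int),Z['d']; P=cloud(cam,d); z=P[...,2]
    X,Y=P[...,0],P[...,1]
    def w(x,y,r,z0,z1): return P[(abs(X-x)<r)&(abs(Y-y)<r)&(z>z0)&(z<z1)]
    print(cam)
    rect('round',w(.524,-.035,.03,.103,.12)); rect('sq',w(.515,.084,.03,.103,.12))
    rect('long',w(.589,.090,.062,.054,.066)) ; rect('short',w(.599,-.033,.042,.054,.066))
    rect('matc',w(.7025,-.284,.025,.03,.06)); rect('binc',w(.643,.031,.022,.033,.06))
    # rollers: bright pixels in lane region
    L=(X>.35)&(X<.75)&(Y>.22)&(Y<.36)&(z>.025)&(z<.11)
    B=cv2.morphologyEx((L&(im.min(-1)>110)).astype(np.uint8),cv2.MORPH_OPEN,np.ones((2,2)))>0
    rect('rollers',P[B]); q=P[B]
    A=np.c_[q[:,:2],np.ones(len(q))]; print('plane',np.linalg.lstsq(A,q[:,2],rcond=None)[0])
    for x in np.arange(.4,.72,.04):
        s=P[L&(abs(X-x)<.012)]; b=q[abs(q[:,0]-x)<.012]
        if len(s)>5 and len(b)>3: print(round(x,2),'all y',np.percentile(s[:,1],[2,98]).round(4),'roll y',np.percentile(b[:,1],[2,98]).round(4))
E
python3 m2.py
```

```text
top
round 119 [ 0.5244 -0.0353  0.11  ] [524.4 -34.9] [30.2 32.1] 3.1
sq 125 [0.5153 0.0839 0.1098] [515.3  83.7] [32.1 30.8] 45.4
long 170 [0.5897 0.0945 0.0583] [588.5  94.5] [112.4 123.4] 89.0
short 127 [ 0.5974 -0.0309  0.0583] [597.9 -32.5] [50.5 76.7] 4.5
matc 80 [ 0.7022 -0.2832  0.0435] [ 702.5 -284. ] [25.6 26.8] 83.6
binc 119 [0.6455 0.0323 0.0471] [643.3  29.4] [38.8 41.1] 5.9
rollers 1320 [0.5296 0.2906 0.0661] [527.6 184.2] [287.4 342.3] 85.5
plane [-0.29185915 -1.63912717  0.69697337]
0.4 all y [0.2663 0.3442] roll y [0.2706 0.332 ]
0.44 all y [0.266  0.3392] roll y [0.2674 0.3288]
0.48 all y [0.2625 0.3359] roll y [0.2638 0.3248]
0.52 all y [0.2594 0.333 ] roll y [0.2607 0.3214]
0.56 all y [0.2559 0.3293] roll y [0.2566 0.3172]
0.6 all y [0.2526 0.3259] roll y [0.2539 0.3151]
0.64 all y [0.2494 0.3224] roll y [0.2502 0.3109]
0.68 all y [0.2431 0.3195] roll y [0.2471 0.3068]
scene
round 144 [ 0.5281 -0.0368  0.11  ] [525.9 -37.3] [32.5 33.4] 87.2
sq 136 [0.5187 0.0816 0.1097] [516.3  82. ] [30.5 34.7] 80.0
long 397 [0.5837 0.0935 0.0579] [589.3  93. ] [117.4 123. ] 89.9
short 259 [ 0.5989 -0.0337  0.0583] [598. -34.] [53.9 75.8] 4.0
matc 162 [ 0.7062 -0.2854  0.0429] [ 704.4 -286.3] [26.9 26.5] 78.6
binc 254 [0.652  0.031  0.0462] [642.8  30.5] [42.  43.3] 2.8
rollers 1591 [0.5533 0.294  0.063 ] [833.6 200.2] [165.6 938.2] 69.6
plane [-0.10413112 -1.31689114  0.50784767]
0.4 all y [0.2637 0.3399] roll y [0.2781 0.3382]
0.44 all y [0.2642 0.3371] roll y [0.2772 0.3357]
0.48 all y [0.2609 0.3342] roll y [0.2728 0.3309]
0.52 all y [0.2575 0.3308] roll y [0.2683 0.3269]
0.56 all y [0.2539 0.3273] roll y [0.2654 0.3255]
0.6 all y [0.2504 0.3238] roll y [0.2632 0.3209]
0.64 all y [0.2474 0.3206] roll y [0.2589 0.3175]
0.68 all y [0.2405 0.3171] roll y [0.258  0.3152]
```

Call:
apply_moves:
  motion:
    - {"translation": [0.02, 0.04, 0], "roll": -4, "claw": 1}
    - {"translation": [0.02, 0.04, 0], "roll": -4, "claw": 1}
    - {"translation": [0.02, 0.04, 0], "roll": -4, "claw": 1}
    - {"translation": [0.02, 0.04, 0], "roll": -4, "claw": 1}
    - {"translation": [0.02, 0.04, 0], "roll": -3.1, "claw": 1}
    - {"translation": [0.02, 0.04, 0], "claw": 1}
    - {"translation": [0.02, 0.04, 0], "claw": 1}
    - {"translation": [0.02, 0.04, 0], "claw": 1}

```text
$.motion[5]: bad value
```

Call:
apply_moves:
  motion:
    - {"translation": [0.02, 0.04, 0], "claw": 1}
    - {"translation": [0.02, 0.04, 0], "claw": 1}
    - {"translation": [0.02, 0.04, 0], "claw": 1}
    - {"translation": [0.02, 0.04, 0], "claw": 1}
    - {"translation": [0.02, 0.04, 0], "claw": 1}
    - {"translation": [0.015, 0.016, 0], "claw": 1}
    - {"translation": [0, 0, -0.02], "claw": 1}
    - {"translation": [0, 0, 0], "claw": 1}

```text
$.motion[0]: bad value
```

Every row needs all fields.

Call:
apply_moves:
  motion:
    - {"translation": [0.02, 0.04, 0], "roll": -4, "claw": 1}
    - {"translation": [0.02, 0.04, 0], "roll": -4, "claw": 1}
    - {"translation": [0.02, 0.04, 0], "roll": -4, "claw": 1}
    - {"translation": [0.02, 0.04, 0], "roll": -4, "claw": 1}
    - {"translation": [0.02, 0.04, 0], "roll": -3.1, "claw": 1}
    - {"translation": [0.02, 0.04, 0], "roll": 0, "claw": 1}
    - {"translation": [0.02, 0.04, 0], "roll": 0, "claw": 1}
    - {"translation": [0.02, 0.04, 0], "roll": 0, "claw": 1}

```text
time_s: 0.9
eef_pos: [0.4105, -0.251, 0.2336]
ee_rot: [[0.997, 0.078, -0.0], [0.078, -0.997, 0.0], [-0.0, -0.0, -1.0]]
ft_force: [-0.3, 0.7, 0.7]
grip_width: 1.001
grip_force: 0.0
```

Call:
apply_moves:
  motion:
    - {"translation": [0.02, 0.04, 0], "roll": 0, "claw": 1}
    - {"translation": [0.02, 0.04, 0], "roll": 0, "claw": 1}
    - {"translation": [0.02, 0.04, 0], "roll": 0, "claw": 1}
    - {"translation": [0.02, 0.04, 0], "roll": 0, "claw": 1}
    - {"translation": [0.02, 0.04, 0], "roll": 0, "claw": 1}
    - {"translation": [0.015, 0.016, 0], "roll": 0, "claw": 1}
    - {"translation": [0, 0, -0.02], "roll": 0, "claw": 1}
    - {"translation": [0, 0, 0], "roll": 0, "claw": 1}

```text
time_s: 1.7
eef_pos: [0.5238, -0.0358, 0.2116]
ee_rot: [[0.997, 0.08, -0.004], [0.08, -0.997, 0.0], [-0.004, -0.001, -1.0]]
ft_force: [0.1, -0.4, -0.1]
grip_width: 0.998
grip_force: 0.0
```

Call:
apply_moves:
  motion:
    - {"translation": [0.001, 0, -0.03], "roll": 0, "claw": 1}
    - {"translation": [0, 0, -0.03], "roll": 0, "claw": 1}
    - {"translation": [0, 0, -0.03], "roll": 0, "claw": 1}
    - {"translation": [0, 0, -0.02], "roll": 0, "claw": 1}
    - {"translation": [0, 0, -0.02], "roll": 0, "claw": 1}
    - {"translation": [0, 0, 0], "roll": 0, "claw": 1}
    - {"translation": [0, 0, 0], "roll": 0, "claw": 0}
    - {"translation": [0, 0, 0], "roll": 0, "claw": -1}

```text
time_s: 2.5
eef_pos: [0.5269, -0.037, 0.0849]
ee_rot: [[0.997, 0.078, 0.002], [0.078, -0.997, -0.0], [0.002, 0.0, -1.0]]
ft_force: [0.4, 0.7, 0.2]
grip_width: 0.854
grip_force: 0.0
```

Call:
apply_moves:
  motion:
    - {"translation": [0, 0, 0], "roll": 0, "claw": -1}
    - {"translation": [0, 0, 0], "roll": 0, "claw": -1}
    - {"translation": [0, 0, 0], "roll": 0, "claw": -1}
    - {"translation": [0, 0, 0], "roll": 0, "claw": -1}
    - {"translation": [0, 0, 0], "roll": 0, "claw": -1}
    - {"translation": [0, 0, 0], "roll": 0, "claw": -1}

```text
time_s: 3.1
eef_pos: [0.5262, -0.0366, 0.0837]
ee_rot: [[0.997, 0.078, 0.0], [0.078, -0.997, 0.0], [0.0, -0.0, -1.0]]
ft_force: [-0.6, -0.1, 0.9]
grip_width: 0.381
grip_force: 30.0
```

Call:
apply_moves:
  motion:
    - {"translation": [0, 0, 0.02], "roll": 0, "claw": -1}
    - {"translation": [0, 0, 0.04], "roll": 0, "claw": -1}
    - {"translation": [0, 0, 0.04], "roll": 0, "claw": -1}
    - {"translation": [0.013, -0.03, 0], "roll": 0, "claw": -1}
    - {"translation": [0.013, -0.04, 0], "roll": 0, "claw": -1}
    - {"translation": [0.013, -0.04, 0], "roll": 0, "claw": -1}
    - {"translation": [0.013, -0.04, 0], "roll": 0, "claw": -1}
    - {"translation": [0.013, -0.04, 0], "roll": 0, "claw": -1}

```text
time_s: 3.9
eef_pos: [0.591, -0.2281, 0.183]
ee_rot: [[0.997, 0.078, -0.001], [0.078, -0.997, 0.001], [-0.001, -0.001, -1.0]]
ft_force: [1.0, 0.4, -3.0]
grip_width: 0.38
grip_force: 30.0
```

Call:
apply_moves:
  motion:
    - {"translation": [0.012, -0.04, 0], "roll": 0, "claw": -1}
    - {"translation": [0.012, -0.039, 0], "roll": 0, "claw": -1}
    - {"translation": [0, 0, -0.04], "roll": 0, "claw": -1}
    - {"translation": [0, 0, -0.03], "roll": 0, "claw": -1}
    - {"translation": [0, 0, -0.015], "roll": 0, "claw": -1}
    - {"translation": [0, 0, -0.005], "roll": 0, "claw": -1}
    - {"translation": [0, 0, 0], "roll": 0, "claw": -1}
    - {"translation": [0, 0, 0], "roll": 0, "claw": -1}

```text
time_s: 4.7
eef_pos: [0.6162, -0.3059, 0.0952]
ee_rot: [[0.997, 0.079, 0.002], [0.079, -0.997, -0.001], [0.002, 0.001, -1.0]]
ft_force: [0.7, -0.2, -2.0]
grip_width: 0.382
grip_force: 30.0
```

Call:
apply_moves:
  motion:
    - {"translation": [0, 0, -0.005], "roll": 0, "claw": -1}
    - {"translation": [0, 0, -0.004], "roll": 0, "claw": -1}
    - {"translation": [0, 0, -0.003], "roll": 0, "claw": -1}
    - {"translation": [0, 0, 0], "roll": 0, "claw": -1}

```text
time_s: 5.1
eef_pos: [0.6154, -0.3056, 0.0825]
ee_rot: [[0.997, 0.078, 0.0], [0.078, -0.997, 0.0], [0.0, -0.0, -1.0]]
ft_force: [-1.0, 0.5, 4.0]
grip_width: 0.382
grip_force: 30.0
```

Call:
apply_moves:
  motion:
    - {"translation": [0, 0, 0], "roll": 0, "claw": 1}
    - {"translation": [0, 0, 0], "roll": 0, "claw": 1}
    - {"translation": [0, 0, 0], "roll": 0, "claw": 1}
    - {"translation": [0, 0, 0], "roll": 0, "claw": 1}
    - {"translation": [0, 0, 0.02], "roll": 0, "claw": 1}
    - {"translation": [0, 0, 0.04], "roll": 0, "claw": 1}
    - {"translation": [0, 0, 0.05], "roll": 0, "claw": 1}
    - {"translation": [-0.01, 0.03, 0.01], "roll": 0, "claw": 1}

```text
time_s: 5.9
eef_pos: [0.609, -0.2795, 0.208]
ee_rot: [[0.997, 0.076, 0.01], [0.076, -0.997, -0.006], [0.01, 0.006, -1.0]]
ft_force: [0.4, 0.4, 0.7]
grip_width: 0.997
grip_force: 0.0
```

Call:
apply_moves:
  motion:
    - {"translation": [-0.01, 0.04, 0], "roll": 0, "claw": 1}
    - {"translation": [-0.01, 0.045, 0], "roll": 0, "claw": 1}
    - {"translation": [-0.01, 0.045, 0], "roll": 0, "claw": 1}
    - {"translation": [-0.01, 0.045, 0], "roll": 0, "claw": 1}
    - {"translation": [-0.01, 0.045, 0], "roll": 0, "claw": 1}
    - {"translation": [-0.01, 0.045, 0], "roll": 0, "claw": 1}
    - {"translation": [-0.01, 0.045, 0], "roll": 0, "claw": 1}
    - {"translation": [-0.01, 0.04, 0], "roll": 0, "claw": 1}

```text
time_s: 6.7
eef_pos: [0.5246, 0.0762, 0.2019]
ee_rot: [[0.997, 0.079, 0.001], [0.079, -0.997, 0.0], [0.001, -0.0, -1.0]]
ft_force: [0.7, 0.9, -0.2]
grip_width: 0.999
grip_force: 0.0
```

Call:
apply_moves:
  motion:
    - {"translation": [-0.009, 0.008, 0], "roll": 0, "claw": 1}
    - {"translation": [0, 0, 0], "roll": 0, "claw": 1}
    - {"translation": [0, 0, 0], "roll": 0, "claw": 1}

```text
time_s: 7.0
eef_pos: [0.5165, 0.0816, 0.2018]
ee_rot: [[0.997, 0.079, 0.0], [0.079, -0.997, -0.0], [0.0, 0.0, -1.0]]
ft_force: [0.0, 0.3, 0.2]
grip_width: 0.997
grip_force: 0.0
```

Call:
apply_moves:
  motion:
    - {"translation": [0, 0.001, -0.03], "roll": 0, "claw": 1}
    - {"translation": [0, 0, -0.04], "roll": 0, "claw": 1}
    - {"translation": [0, 0, -0.03], "roll": 0, "claw": 1}
    - {"translation": [0, 0, -0.018], "roll": 0, "claw": 1}
    - {"translation": [0, 0, 0], "roll": 0, "claw": 1}
    - {"translation": [0, 0, 0], "roll": 0, "claw": 1}
    - {"translation": [0, 0, 0], "roll": 0, "claw": -1}
    - {"translation": [0, 0, 0], "roll": 0, "claw": -1}

```text
time_s: 7.8
eef_pos: [0.5172, 0.0831, 0.0849]
ee_rot: [[0.997, 0.078, 0.002], [0.078, -0.997, 0.0], [0.002, -0.0, -1.0]]
ft_force: [0.7, -0.3, 0.3]
grip_width: 0.858
grip_force: 0.0
```

Call:
apply_moves:
  motion:
    - {"translation": [0, 0, 0], "roll": 0, "claw": -1}
    - {"translation": [0, 0, 0], "roll": 0, "claw": -1}
    - {"translation": [0, 0, 0], "roll": 0, "claw": -1}
    - {"translation": [0, 0, 0], "roll": 0, "claw": -1}
    - {"translation": [0, 0, 0], "roll": 0, "claw": -1}
    - {"translation": [0, 0, 0], "roll": 0, "claw": -1}

```text
time_s: 8.4
eef_pos: [0.5161, 0.0834, 0.0837]
ee_rot: [[0.997, 0.078, -0.0], [0.078, -0.997, 0.0], [-0.0, -0.0, -1.0]]
ft_force: [-0.8, 1.0, 0.3]
grip_width: 0.383
grip_force: 30.0
```

Call:
apply_moves:
  motion:
    - {"translation": [0, 0, 0.02], "roll": 0, "claw": -1}
    - {"translation": [0, 0, 0.04], "roll": 0, "claw": -1}
    - {"translation": [0, 0, 0.04], "roll": 0, "claw": -1}
    - {"translation": [-0.001, -0.035, 0], "roll": 0, "claw": -1}
    - {"translation": [-0.001, -0.045, 0], "roll": 0, "claw": -1}
    - {"translation": [-0.001, -0.045, 0], "roll": 0, "claw": -1}
    - {"translation": [-0.001, -0.045, 0], "roll": 0, "claw": -1}
    - {"translation": [-0.001, -0.045, 0], "roll": 0, "claw": -1}

```text
time_s: 9.2
eef_pos: [0.5102, -0.1332, 0.1831]
ee_rot: [[0.997, 0.079, -0.001], [0.079, -0.997, 0.0], [-0.001, -0.001, -1.0]]
ft_force: [1.2, -0.7, -5.5]
grip_width: 0.379
grip_force: 30.0
```

Call:
apply_moves:
  motion:
    - {"translation": [-0.001, -0.045, 0], "roll": 0, "claw": -1}
    - {"translation": [-0.001, -0.045, 0], "roll": 0, "claw": -1}
    - {"translation": [-0.001, -0.04, 0], "roll": 0, "claw": -1}
    - {"translation": [-0.002, -0.03, 0], "roll": 0, "claw": -1}
    - {"translation": [0, 0, 0], "roll": 0, "claw": -1}
    - {"translation": [0, 0, -0.04], "roll": 0, "claw": -1}
    - {"translation": [0, 0, -0.03], "roll": 0, "claw": -1}
    - {"translation": [0, 0, -0.018], "roll": 0, "claw": -1}

```text
time_s: 10.0
eef_pos: [0.5042, -0.2899, 0.0927]
ee_rot: [[0.997, 0.078, -0.004], [0.078, -0.997, 0.003], [-0.004, -0.003, -1.0]]
ft_force: [0.3, 0.1, -4.9]
grip_width: 0.379
grip_force: 30.0
```

Call:
apply_moves:
  motion:
    - {"translation": [0, 0, -0.005], "roll": 0, "claw": -1}
    - {"translation": [0, 0, -0.005], "roll": 0, "claw": -1}
    - {"translation": [0, 0, -0.003], "roll": 0, "claw": -1}
    - {"translation": [0, 0, 0], "roll": 0, "claw": -1}
    - {"translation": [0, 0, 0], "roll": 0, "claw": -1}

```text
time_s: 10.5
eef_pos: [0.5067, -0.2919, 0.0835]
ee_rot: [[0.997, 0.078, 0.001], [0.078, -0.997, -0.001], [0.001, 0.001, -1.0]]
ft_force: [-0.4, -0.7, -4.3]
grip_width: 0.38
grip_force: 30.0
```

Call:
apply_moves:
  motion:
    - {"translation": [0, 0, -0.002], "roll": 0, "claw": -1}
    - {"translation": [0, 0, 0], "roll": 0, "claw": -1}
    - {"translation": [0, 0, 0], "roll": 0, "claw": 1}
    - {"translation": [0, 0, 0], "roll": 0, "claw": 1}
    - {"translation": [0, 0, 0], "roll": 0, "claw": 1}
    - {"translation": [0, 0, 0], "roll": 0, "claw": 1}
    - {"translation": [0, 0, 0.02], "roll": 0, "claw": 1}
    - {"translation": [0, 0, 0.04], "roll": 0, "claw": 1}

```text
time_s: 11.3
eef_pos: [0.5042, -0.2905, 0.1385]
ee_rot: [[0.997, 0.078, -0.006], [0.078, -0.997, 0.003], [-0.005, -0.004, -1.0]]
ft_force: [0.5, -0.6, 0.3]
grip_width: 0.888
grip_force: 0.0
```

Call:
apply_moves:
  motion:
    - {"translation": [0, 0, 0.05], "roll": 0, "claw": 1}
    - {"translation": [0.008, 0.04, 0.01], "roll": 8, "claw": 1}
    - {"translation": [0.008, 0.04, 0], "roll": 8, "claw": 1}
    - {"translation": [0.008, 0.04, 0], "roll": 8, "claw": 1}
    - {"translation": [0.008, 0.04, 0], "roll": 8, "claw": 1}
    - {"translation": [0.008, 0.04, 0], "roll": 8, "claw": 1}
    - {"translation": [0.008, 0.04, 0], "roll": 8, "claw": 1}
    - {"translation": [0.008, 0.04, 0], "roll": 8, "claw": 1}

```text
time_s: 12.1
eef_pos: [0.5623, -0.0101, 0.2007]
ee_rot: [[0.488, 0.873, 0.0], [0.873, -0.488, -0.0], [0.0, 0.0, -1.0]]
ft_force: [0.6, 0.8, 0.3]
grip_width: 1.001
grip_force: 0.0
```

Call:
apply_moves:
  motion:
    - {"translation": [0.008, 0.04, 0], "roll": 8, "claw": 1}
    - {"translation": [0.008, 0.03, 0], "roll": 8, "claw": 1}
    - {"translation": [0.011, 0.03, 0], "roll": 8, "claw": 1}
    - {"translation": [0, 0.001, 0], "roll": 8, "claw": 1}
    - {"translation": [0, 0, 0], "roll": 2, "claw": 1}
    - {"translation": [0, 0, 0], "roll": 0, "claw": 1}
    - {"translation": [0, 0, 0], "roll": 0, "claw": 1}

```text
time_s: 12.8
eef_pos: [0.5891, 0.0892, 0.2006]
ee_rot: [[-0.077, 0.997, -0.0], [0.997, 0.077, -0.0], [0.0, -0.0, -1.0]]
ft_force: [0.6, 2.1, -0.1]
grip_width: 1.001
grip_force: 0.0
```

Run:
```python
from h import *
o=observe(); print(o['time_s'],o['qpos'].round(1),o['eef_pos'].round(4))
im,d=snap('scene','s1'); P=cloud('scene',d);X,Y,z=P[...,0],P[...,1],P[...,2]
for n,x,y in(('round',.615,-.306),('sq',.5065,-.292)):
    q=P[(abs(X-x)<.03)&(abs(Y-y)<.03)&(z>.1)&(z<.12)]; print(n,len(q),q.mean(0) if len(q) else'')
c=im[100:320,80:420]; cv2.imwrite('pics/s1c.png',cv2.cvtColor(cv2.resize(c,None,fx=2.3,fy=2.3,interpolation=cv2.INTER_CUBIC),cv2.COLOR_RGB2BGR))
# lane extent along axis, from first top picture
for cam in('top','scene'):
    Z=np.load(f'pics/{cam}0.npz'); Q=cloud(cam,Z['d']).reshape(-1,3)
    th=np.radians(-4.75); a=np.array([np.cos(th),np.sin(th)]); b=np.array([-a[1],a[0]])
    r=Q[:,:2]-[.54,.2933]; s,t=r@a,r@b
    k=(abs(t)<.042)&(abs(s)<.22)&(Q[:,2]>.015); print(cam,'s range',np.percentile(s[k],[.2,1,99,99.8]))
    k2=k&(abs(t)<.02)&(abs(s)<.13); print('fit z=',np.polyfit(s[k2],Q[k2,2],1))
    k3=k&(s>.12)&(Q[:,2]>.055); print('stop s',np.percentile(s[k3],[5,25,50,75,95]), 'n',k3.sum())
```

```text
12.8 [ 7.5 24.1 98.6  0.  57.3  3. ] [0.5891 0.0892 0.2006]
round 199 [ 0.61740751 -0.30521913  0.1088519 ]
sq 166 [ 0.51023872 -0.29189513  0.10827857]
top s range [-0.17936825 -0.17232342  0.16631642  0.1688786 ]
fit z= [-0.15680559  0.05874825]
stop s [0.1604398  0.16218452 0.16336359 0.1664065  0.16888049] n 122
scene s range [-0.17994669 -0.16609683  0.16880533  0.16988217]
fit z= [-0.15175302  0.05791271]
stop s [0.16396931 0.16639297 0.16757502 0.16846925 0.16973265] n 238
```

View pics/s1c.png

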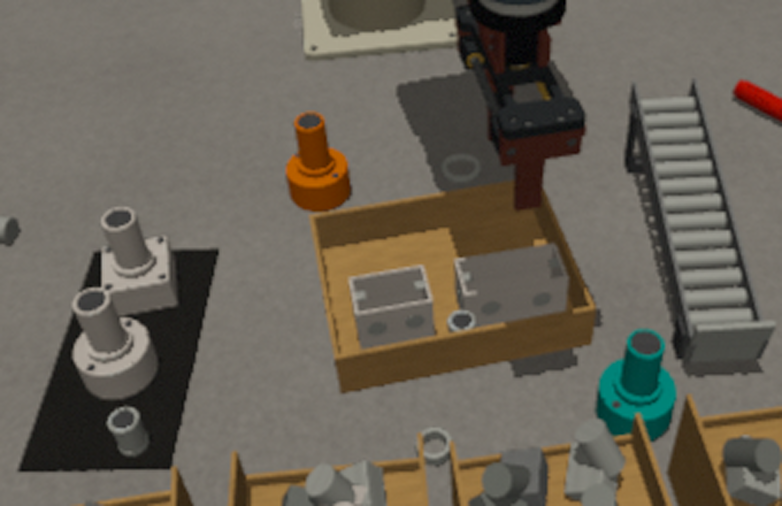

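The view shows both fittings upright on the mat, at crop (135,250) and (110,330), and the boxes untouched. Taking the long box now.

Call:
apply_moves:
  motion:
    - {"translation": [0, 0.001, -0.03], "roll": 0, "claw": 0.75}
    - {"translation": [0, 0, -0.04], "roll": 0, "claw": 0.75}
    - {"translation": [0, 0, -0.03], "roll": 0, "claw": 0.75}
    - {"translation": [0, 0, -0.02], "roll": 0, "claw": 0.75}
    - {"translation": [0, 0, -0.02], "roll": 0, "claw": 0.75}
    - {"translation": [0, 0, -0.015], "roll": 0, "claw": 0.75}
    - {"translation": [0, 0, -0.008], "roll": 0, "claw": 0.75}
    - {"translation": [0, 0, 0], "roll": 0, "claw": 0.75}

```text
time_s: 13.65
eef_pos: [0.5887, 0.09, 0.0369]
ee_rot: [[-0.078, 0.997, -0.002], [0.997, 0.078, -0.0], [-0.0, -0.002, -1.0]]
ft_force: [-0.2, 0.5, 0.2]
grip_width: 0.874
grip_force: 0.0
```

Call:
apply_moves:
  motion:
    - {"translation": [0, 0, 0], "roll": 0, "claw": -1}
    - {"translation": [0, 0, 0], "roll": 0, "claw": -1}
    - {"translation": [0, 0, 0], "roll": 0, "claw": -1}
    - {"translation": [0, 0, 0], "roll": 0, "claw": -1}
    - {"translation": [0, 0, 0], "roll": 0, "claw": -1}
    - {"translation": [0, 0, 0], "roll": 0, "claw": -1}

```text
time_s: 14.25
eef_pos: [0.5894, 0.0903, 0.0384]
ee_rot: [[-0.078, 0.997, 0.001], [0.997, 0.078, 0.0], [0.0, 0.001, -1.0]]
ft_force: [-2.1, -0.5, 5.1]
grip_width: 0.567
grip_force: 30.0
```

Call:
apply_moves:
  motion:
    - {"translation": [0, 0, 0.02], "roll": 0, "claw": -1}
    - {"translation": [0, 0, 0.04], "roll": 0, "claw": -1}
    - {"translation": [0, 0, 0.045], "roll": 0, "claw": -1}
    - {"translation": [0, 0, 0.045], "roll": 0, "claw": -1}
    - {"translation": [-0.015, 0.021, 0], "roll": 8, "claw": -1}
    - {"translation": [-0.015, 0.021, 0], "roll": 8, "claw": -1}
    - {"translation": [-0.015, 0.021, 0], "roll": 8, "claw": -1}
    - {"translation": [-0.015, 0.021, 0], "roll": 8, "claw": -1}

```text
time_s: 15.05
eef_pos: [0.5282, 0.1748, 0.1876]
ee_rot: [[-0.599, 0.801, -0.0], [0.801, 0.599, -0.0], [0.0, -0.0, -1.0]]
ft_force: [0.0, 0.4, -1.7]
grip_width: 0.569
grip_force: 30.0
```

Call:
apply_moves:
  motion:
    - {"translation": [-0.015, 0.021, 0], "roll": 8, "claw": -1}
    - {"translation": [-0.015, 0.021, 0], "roll": 8, "claw": -1}
    - {"translation": [-0.015, 0.021, 0], "roll": 8, "claw": -1}
    - {"translation": [-0.015, 0.021, 0], "roll": 8, "claw": -1}
    - {"translation": [-0.015, 0.021, 0], "roll": 8, "claw": -1}
    - {"translation": [-0.017, 0.0225, 0], "roll": 8.5, "claw": -1}
    - {"translation": [0, 0, 0], "roll": 0, "claw": -1}
    - {"translation": [0, 0, 0], "roll": 0, "claw": -1}

```text
time_s: 15.85
eef_pos: [0.4368, 0.3019, 0.1875]
ee_rot: [[-0.996, 0.088, -0.0], [0.088, 0.996, -0.0], [0.0, -0.0, -1.0]]
ft_force: [0.2, -0.1, -1.8]
grip_width: 0.567
grip_force: 30.0
```

Run:
```python
from h import *
o=observe(); print(o['time_s'],o['qpos'].round(1),o['eef_pos'].round(4),o['ee_rot'].round(3),o['ft_force'].round(1))
im,d=snap('scene','s2'); im2,d2=snap('top','t2')
c=np.hstack([cv2.resize(im[90:290,300:500],(400,400)),cv2.resize(im2[150:350,130:330],(400,400))]); cv2.imwrite('pics/s2c.png',cv2.cvtColor(c,cv2.COLOR_RGB2BGR))
```

```text
15.85 [ 33.4  20.  107.3  -0.   52.7 -51.6] [0.4368 0.3019 0.1875] [[-0.996  0.088 -0.   ]
 [ 0.088  0.996 -0.   ]
 [ 0.    -0.    -1.   ]] [ 0.2 -0.1 -1.8]
```

View pics/s2c.png

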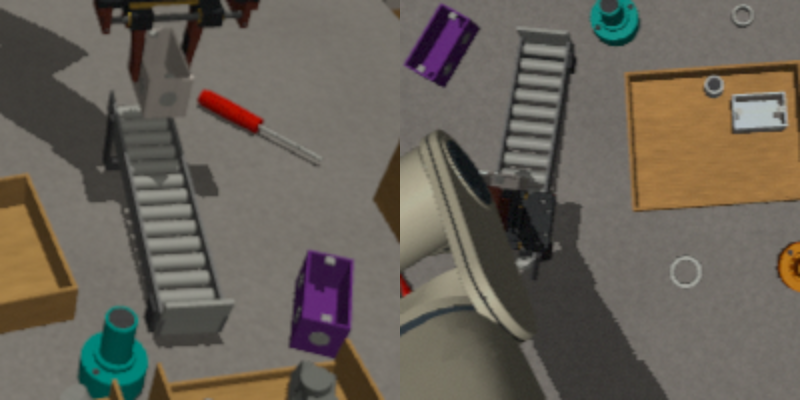

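The long box hangs aligned above the lane's high end. Lowering it.

Call:
apply_moves:
  motion:
    - {"translation": [0, 0, -0.025], "roll": 0, "claw": -1}
    - {"translation": [0, 0, -0.02], "roll": 0, "claw": -1}
    - {"translation": [0, 0, -0.012], "roll": 0, "claw": -1}
    - {"translation": [0, 0, -0.006], "roll": 0, "claw": -1}
    - {"translation": [0, 0, 0], "roll": 0, "claw": -1}
    - {"translation": [0, 0, 0], "roll": 0, "claw": -1}

```text
time_s: 16.55
eef_pos: [0.4377, 0.3019, 0.1252]
ee_rot: [[-0.996, 0.088, 0.001], [0.088, 0.996, 0.0], [-0.001, 0.0, -1.0]]
ft_force: [-0.3, 0.9, -2.3]
grip_width: 0.569
grip_force: 30.0
```

Call:
apply_moves:
  motion:
    - {"translation": [0, 0, -0.002], "roll": 0, "claw": -1}
    - {"translation": [0, 0, 0], "roll": 0, "claw": -1}
    - {"translation": [0, 0, 0], "roll": 0, "claw": -1}

```text
time_s: 16.85
eef_pos: [0.4373, 0.3019, 0.1231]
ee_rot: [[-0.996, 0.087, 0.001], [0.087, 0.996, 0.0], [-0.001, 0.0, -1.0]]
ft_force: [0.3, 0.5, -2.3]
grip_width: 0.569
grip_force: 30.0
```

Call:
apply_moves:
  motion:
    - {"translation": [0, 0, -0.002], "roll": 0, "claw": -1}
    - {"translation": [0, 0, 0], "roll": 0, "claw": -1}
    - {"translation": [0, 0, 0], "roll": 0, "claw": 1}
    - {"translation": [0, 0, 0], "roll": 0, "claw": 1}
    - {"translation": [0, 0, 0], "roll": 0, "claw": 1}
    - {"translation": [0, 0, 0], "roll": 0, "claw": 1}
    - {"translation": [0, 0, 0], "roll": 0, "claw": 1}
    - {"translation": [0, 0, 0], "roll": 0, "claw": 1}

```text
time_s: 17.65
eef_pos: [0.4372, 0.3018, 0.1207]
ee_rot: [[-0.996, 0.087, 0.0], [0.087, 0.996, 0.0], [-0.0, 0.0, -1.0]]
ft_force: [-0.5, -1.3, -0.3]
grip_width: 0.996
grip_force: 0.0
```

Call:
apply_moves:
  motion:
    - {"translation": [0, 0, 0.03], "roll": 0, "claw": 1}
    - {"translation": [0, 0, 0.05], "roll": 0, "claw": 1}
    - {"translation": [0, 0, 0], "roll": 0, "claw": 1}
    - {"translation": [0, 0, 0], "roll": 0, "claw": 1}
    - {"translation": [0, 0, 0], "roll": 0, "claw": 1}
    - {"translation": [0, 0, 0], "roll": 0, "claw": 1}
    - {"translation": [0, 0, 0], "roll": 0, "claw": 1}
    - {"translation": [0, 0, 0], "roll": 0, "claw": 1}

```text
time_s: 18.45
eef_pos: [0.4368, 0.3015, 0.1998]
ee_rot: [[-0.996, 0.087, -0.001], [0.087, 0.996, -0.001], [0.001, -0.001, -1.0]]
ft_force: [0.5, -0.2, 0.1]
grip_width: 0.999
grip_force: 0.0
```

```bash
cat > lane.py <<'E'
from h import *
import sys
o=observe(); print(o['time_s'],o['eef_pos'].round(4),o['ft_force'].round(1))
im,d=snap('scene',sys.argv[1]); P=cloud('scene',d); q=P.reshape(-1,3)
th=np.radians(-4.75); a=np.array([np.cos(th),np.sin(th)]); b=np.array([-a[1],a[0]])
r=q[:,:2]-[.5425,.2917]; s,t=r@a,r@b
k=(abs(t)<.045)&(abs(s)<.18)&(q[:,2]>.088-.158*s)&(q[:,2]<.13-.158*s); print('above',k.sum(),'s',np.percentile(s[k],[1,50,99]).round(3),'t',np.percentile(t[k],[2,98]).round(3))
c=cv2.resize(im[100:350,200:500],None,fx=2.4,fy=2.4); cv2.imwrite(f'pics/{sys.argv[1]}c.png',cv2.cvtColor(c,cv2.COLOR_RGB2BGR))
E
python3 lane.py s3
```

```text
18.45 [0.4368 0.3015 0.1998] [ 0.5 -0.2  0.1]
above 881 s [0.057 0.13  0.167] t [-0.029  0.032]
```

View pics/s3c.png

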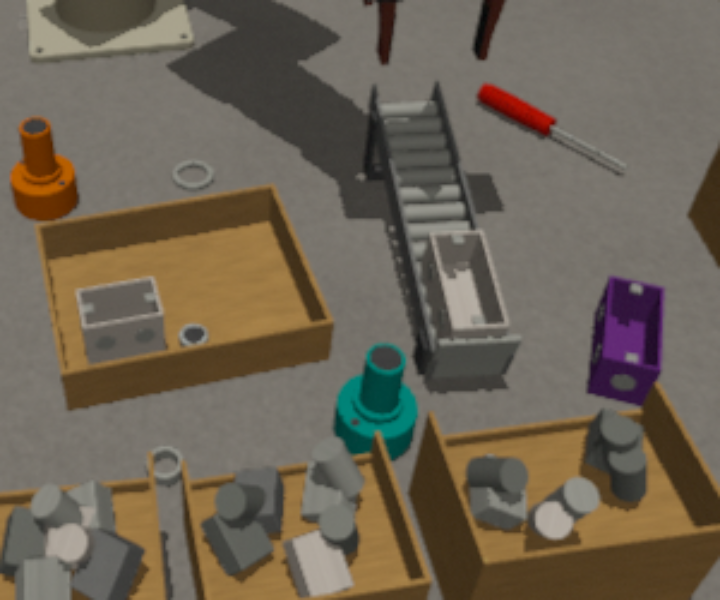

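The long box lies at the stop, crop (465,290), and the short box is still in the bin at (120,315).

Call:
apply_moves:
  motion:
    - {"translation": [0.016, -0.033, 0], "roll": -8, "claw": 1}
    - {"translation": [0.016, -0.033, 0], "roll": -8, "claw": 1}
    - {"translation": [0.016, -0.033, 0], "roll": -8, "claw": 1}
    - {"translation": [0.016, -0.033, 0], "roll": -8, "claw": 1}
    - {"translation": [0.016, -0.033, 0], "roll": -8, "claw": 1}
    - {"translation": [0.016, -0.033, 0], "roll": -8, "claw": 1}
    - {"translation": [0.016, -0.033, 0], "roll": -8, "claw": 1}
    - {"translation": [0.016, -0.033, 0], "roll": -8, "claw": 1}

```text
time_s: 19.3
eef_pos: [0.5656, 0.0363, 0.2005]
ee_rot: [[-0.353, 0.936, -0.0], [0.936, 0.353, 0.0], [0.0, -0.0, -1.0]]
ft_force: [-0.2, 0.5, -0.3]
grip_width: 0.999
grip_force: 0.0
```

Call:
apply_moves:
  motion:
    - {"translation": [0.016, -0.033, 0], "roll": -8, "claw": 1}
    - {"translation": [0.017, -0.0378, 0], "roll": -8.5, "claw": 1}
    - {"translation": [0, 0, 0], "roll": 0, "claw": 0.75}
    - {"translation": [0, 0, 0], "roll": 0, "claw": 0.75}
    - {"translation": [0, 0, -0.03], "roll": 0, "claw": 0.75}
    - {"translation": [0, 0, -0.04], "roll": 0, "claw": 0.75}
    - {"translation": [0, 0, 0], "roll": 0, "claw": 0.75}
    - {"translation": [0, 0, 0], "roll": 0, "claw": 0.75}

```text
time_s: 20.1
eef_pos: [0.5974, -0.0319, 0.1306]
ee_rot: [[-0.08, 0.997, -0.002], [0.997, 0.08, 0.0], [0.0, -0.002, -1.0]]
ft_force: [-0.2, 0.1, 1.2]
grip_width: 0.874
grip_force: 0.0
```

Call:
apply_moves:
  motion:
    - {"translation": [0, -0.001, -0.03], "roll": 0, "claw": 0.75}
    - {"translation": [0, 0, -0.025], "roll": 0, "claw": 0.75}
    - {"translation": [0, 0, -0.02], "roll": 0, "claw": 0.75}
    - {"translation": [0, 0, -0.012], "roll": 0, "claw": 0.75}
    - {"translation": [0, 0, -0.005], "roll": 0, "claw": 0.75}
    - {"translation": [0, 0, 0], "roll": 0, "claw": 0.75}
    - {"translation": [0, 0, 0], "roll": 0, "claw": -1}
    - {"translation": [0, 0, 0], "roll": 0, "claw": -1}

```text
time_s: 20.9
eef_pos: [0.599, -0.0341, 0.0398]
ee_rot: [[-0.078, 0.997, 0.002], [0.997, 0.078, -0.0], [-0.0, 0.002, -1.0]]
ft_force: [0.9, -0.2, -0.7]
grip_width: 0.733
grip_force: 0.0
```

Call:
apply_moves:
  motion:
    - {"translation": [0, 0, 0], "roll": 0, "claw": -1}
    - {"translation": [0, 0, 0], "roll": 0, "claw": -1}
    - {"translation": [0, 0, 0], "roll": 0, "claw": -1}
    - {"translation": [0, 0, 0], "roll": 0, "claw": -1}
    - {"translation": [0, 0, 0], "roll": 0, "claw": -1}

```text
time_s: 21.4
eef_pos: [0.5984, -0.0341, 0.0392]
ee_rot: [[-0.078, 0.997, 0.0], [0.997, 0.078, -0.0], [-0.0, 0.0, -1.0]]
ft_force: [-1.6, -0.2, 5.5]
grip_width: 0.569
grip_force: 30.0
```

Call:
apply_moves:
  motion:
    - {"translation": [0, 0, 0.02], "roll": 0, "claw": -1}
    - {"translation": [0, 0, 0.04], "roll": 0, "claw": -1}
    - {"translation": [0, 0, 0.045], "roll": 0, "claw": -1}
    - {"translation": [0, 0, 0.045], "roll": 0, "claw": -1}
    - {"translation": [-0.016, 0.033, 0], "roll": 8, "claw": -1}
    - {"translation": [-0.016, 0.033, 0], "roll": 8, "claw": -1}
    - {"translation": [-0.016, 0.033, 0], "roll": 8, "claw": -1}
    - {"translation": [-0.016, 0.033, 0], "roll": 8, "claw": -1}

```text
time_s: 22.2
eef_pos: [0.5332, 0.0989, 0.1886]
ee_rot: [[-0.599, 0.801, -0.0], [0.801, 0.599, 0.0], [0.0, -0.0, -1.0]]
ft_force: [-0.1, 0.7, -2.0]
grip_width: 0.571
grip_force: 30.0
```

Call:
apply_moves:
  motion:
    - {"translation": [-0.016, 0.033, 0], "roll": 8, "claw": -1}
    - {"translation": [-0.016, 0.033, 0], "roll": 8, "claw": -1}
    - {"translation": [-0.016, 0.033, 0], "roll": 8, "claw": -1}
    - {"translation": [-0.016, 0.033, 0], "roll": 8, "claw": -1}
    - {"translation": [-0.016, 0.033, 0], "roll": 8, "claw": -1}
    - {"translation": [-0.017, 0.039, 0], "roll": 8.5, "claw": -1}
    - {"translation": [0, 0, 0], "roll": 0, "claw": -1}
    - {"translation": [0, 0, 0], "roll": 0, "claw": -1}

```text
time_s: 23.0
eef_pos: [0.4366, 0.3024, 0.1884]
ee_rot: [[-0.996, 0.086, -0.0], [0.086, 0.996, -0.001], [0.0, -0.001, -1.0]]
ft_force: [-0.3, -0.5, -1.4]
grip_width: 0.567
grip_force: 30.0
```

Call:
apply_moves:
  motion:
    - {"translation": [0, 0, -0.025], "roll": 0, "claw": -1}
    - {"translation": [0, 0, -0.02], "roll": 0, "claw": -1}
    - {"translation": [0, 0, -0.013], "roll": 0, "claw": -1}
    - {"translation": [0, 0, -0.006], "roll": 0, "claw": -1}
    - {"translation": [0, 0, -0.003], "roll": 0, "claw": -1}
    - {"translation": [0, 0, 0], "roll": 0, "claw": -1}
    - {"translation": [0, 0, 0], "roll": 0, "claw": -1}

```text
time_s: 23.7
eef_pos: [0.4377, 0.3021, 0.1223]
ee_rot: [[-0.996, 0.088, 0.001], [0.088, 0.996, 0.001], [-0.001, 0.001, -1.0]]
ft_force: [0.1, 0.0, -1.3]
grip_width: 0.567
grip_force: 30.0
```

Call:
apply_moves:
  motion:
    - {"translation": [0, 0, 0], "roll": 0, "claw": 1}
    - {"translation": [0, 0, 0], "roll": 0, "claw": 1}
    - {"translation": [0, 0, 0], "roll": 0, "claw": 1}
    - {"translation": [0, 0, 0], "roll": 0, "claw": 1}
    - {"translation": [0, 0, 0], "roll": 0, "claw": 1}
    - {"translation": [0, 0, 0], "roll": 0, "claw": 1}
    - {"translation": [0, 0, 0.03], "roll": 0, "claw": 1}
    - {"translation": [0, 0, 0.05], "roll": 0, "claw": 1}

```text
time_s: 24.5
eef_pos: [0.4352, 0.3007, 0.1997]
ee_rot: [[-0.996, 0.087, -0.006], [0.087, 0.996, -0.004], [0.006, -0.004, -1.0]]
ft_force: [0.2, 1.0, 0.2]
grip_width: 1.0
grip_force: 0.0
```

Call:
apply_moves:
  motion:
    - {"translation": [0, 0, 0], "roll": 0, "claw": 1}
    - {"translation": [0, 0, 0], "roll": 0, "claw": 1}
    - {"translation": [0, 0, 0], "roll": 0, "claw": 1}
    - {"translation": [0, 0, 0], "roll": 0, "claw": 1}
    - {"translation": [0, 0, 0], "roll": 0, "claw": 1}
    - {"translation": [0, 0, 0], "roll": 0, "claw": 1}
    - {"translation": [0, 0, 0], "roll": 0, "claw": 1}
    - {"translation": [0, 0, 0], "roll": 0, "claw": 1}

```text
time_s: 25.3
eef_pos: [0.4372, 0.3019, 0.2014]
ee_rot: [[-0.996, 0.087, -0.0], [0.087, 0.996, -0.0], [0.0, -0.0, -1.0]]
ft_force: [-0.8, 0.5, -0.4]
grip_width: 1.004
grip_force: 0.0
```

```bash
python3 lane.py s4
```

```text
25.3 [0.4372 0.3019 0.2014] [-0.8  0.5 -0.4]
above 1314 s [-0.018  0.08   0.167] t [-0.026  0.028]
```

View pics/s4c.png

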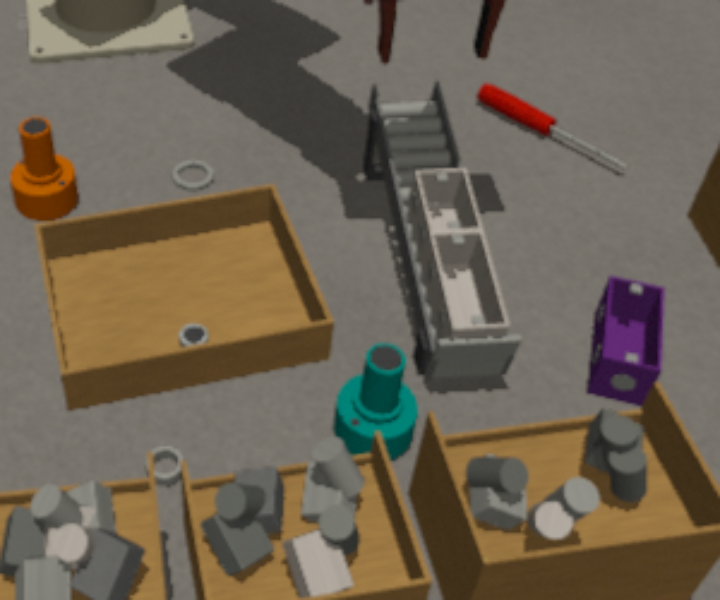

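Both boxes are in the lane, with the short one at crop (445,200) behind the long one. Now returning the square fitting.

Call:
apply_moves:
  motion:
    - {"translation": [0.0033, -0.0283, 0], "roll": -8.12, "claw": 1}
    - {"translation": [0.0033, -0.0283, 0], "roll": -8.12, "claw": 1}
    - {"translation": [0.0033, -0.0283, 0], "roll": -8.12, "claw": 1}
    - {"translation": [0.0033, -0.0283, 0], "roll": -8.12, "claw": 1}
    - {"translation": [0.0033, -0.0283, 0], "roll": -8.12, "claw": 1}
    - {"translation": [0.0033, -0.0283, 0], "roll": -8.12, "claw": 1}
    - {"translation": [0.0033, -0.0283, 0], "roll": -8.12, "claw": 1}

```text
time_s: 26.05
eef_pos: [0.4604, 0.1028, 0.2018]
ee_rot: [[-0.467, 0.884, 0.0], [0.884, 0.467, 0.0], [-0.0, 0.0, -1.0]]
ft_force: [0.4, -0.0, 0.2]
grip_width: 1.0
grip_force: 0.0
```

Call:
apply_moves:
  motion:
    - {"translation": [0.0033, -0.0283, 0], "roll": -8.12, "claw": 1}
    - {"translation": [0.0033, -0.0283, 0], "roll": -8.12, "claw": 1}
    - {"translation": [0.0033, -0.0283, 0], "roll": -8.12, "claw": 1}
    - {"translation": [0.0033, -0.0283, 0], "roll": -8.12, "claw": 1}
    - {"translation": [0.0033, -0.0283, 0], "roll": -8.12, "claw": 1}
    - {"translation": [0.0033, -0.0283, 0], "roll": -8.12, "claw": 1}
    - {"translation": [0.0033, -0.0283, 0], "roll": -8.12, "claw": 1}

```text
time_s: 26.75
eef_pos: [0.4835, -0.0955, 0.2018]
ee_rot: [[0.485, 0.874, 0.0], [0.874, -0.485, -0.0], [0.0, 0.0, -1.0]]
ft_force: [-0.2, -0.0, 0.1]
grip_width: 1.0
grip_force: 0.0
```

Call:
apply_moves:
  motion:
    - {"translation": [0.0033, -0.0283, 0], "roll": -8.12, "claw": 1}
    - {"translation": [0.0033, -0.0283, 0], "roll": -8.12, "claw": 1}
    - {"translation": [0.0033, -0.0283, 0], "roll": -8.12, "claw": 1}
    - {"translation": [0.0033, -0.0283, 0], "roll": -8.12, "claw": 1}
    - {"translation": [0.0033, -0.0283, 0], "roll": -8.12, "claw": 1}
    - {"translation": [0.0033, -0.0283, 0], "roll": -8.12, "claw": 1}
    - {"translation": [0.0033, -0.0283, 0], "roll": -8.12, "claw": 1}
    - {"translation": [0, 0, 0], "roll": 0, "claw": 1}

```text
time_s: 27.55
eef_pos: [0.507, -0.2953, 0.2018]
ee_rot: [[0.997, 0.073, 0.001], [0.073, -0.997, -0.001], [0.001, 0.001, -1.0]]
ft_force: [-0.2, -0.3, 0.1]
grip_width: 0.999
grip_force: 0.0
```

Call:
apply_moves:
  motion:
    - {"translation": [0, 0, 0], "roll": 0, "claw": 1}
    - {"translation": [0, 0, 0], "roll": 0, "claw": 1}

```text
time_s: 27.75
eef_pos: [0.5061, -0.2914, 0.2015]
ee_rot: [[0.997, 0.08, -0.001], [0.08, -0.997, 0.001], [-0.001, -0.001, -1.0]]
ft_force: [0.6, -0.3, -0.2]
grip_width: 1.001
grip_force: 0.0
```

Call:
apply_moves:
  motion:
    - {"translation": [0, 0, -0.03], "roll": 0, "claw": 1}
    - {"translation": [0, 0, -0.04], "roll": 0, "claw": 1}
    - {"translation": [0, 0, -0.03], "roll": 0, "claw": 1}
    - {"translation": [0, 0, -0.0185], "roll": 0, "claw": 1}
    - {"translation": [0, 0, 0], "roll": 0, "claw": 1}
    - {"translation": [0, 0, 0], "roll": 0, "claw": 1}
    - {"translation": [0, 0, 0], "roll": 0, "claw": -1}
    - {"translation": [0, 0, 0], "roll": 0, "claw": -1}

```text
time_s: 28.55
eef_pos: [0.5073, -0.2926, 0.0846]
ee_rot: [[0.997, 0.079, 0.002], [0.079, -0.997, -0.001], [0.002, 0.001, -1.0]]
ft_force: [0.1, 0.3, -0.3]
grip_width: 0.852
grip_force: 0.0
```

Call:
apply_moves:
  motion:
    - {"translation": [0, 0, 0], "roll": 0, "claw": -1}
    - {"translation": [0, 0, 0], "roll": 0, "claw": -1}
    - {"translation": [0, 0, 0], "roll": 0, "claw": -1}
    - {"translation": [0, 0, 0], "roll": 0, "claw": -1}
    - {"translation": [0, 0, 0], "roll": 0, "claw": -1}
    - {"translation": [0, 0, 0], "roll": 0, "claw": -1}

```text
time_s: 29.15
eef_pos: [0.5064, -0.2923, 0.0831]
ee_rot: [[0.997, 0.078, -0.0], [0.078, -0.997, 0.0], [-0.0, -0.0, -1.0]]
ft_force: [0.2, 0.0, 0.0]
grip_width: 0.379
grip_force: 30.0
```

Call:
apply_moves:
  motion:
    - {"translation": [0, 0, 0.02], "roll": 0, "claw": -1}
    - {"translation": [0, 0, 0.04], "roll": 0, "claw": -1}
    - {"translation": [0, 0, 0.04], "roll": 0, "claw": -1}
    - {"translation": [0.001, 0.035, 0], "roll": 0, "claw": -1}
    - {"translation": [0.001, 0.045, 0], "roll": 0, "claw": -1}
    - {"translation": [0.001, 0.045, 0], "roll": 0, "claw": -1}
    - {"translation": [0.001, 0.045, 0], "roll": 0, "claw": -1}
    - {"translation": [0.001, 0.045, 0], "roll": 0, "claw": -1}

```text
time_s: 29.95
eef_pos: [0.5106, -0.0756, 0.1826]
ee_rot: [[0.997, 0.077, -0.001], [0.077, -0.997, 0.0], [-0.001, -0.0, -1.0]]
ft_force: [0.1, -0.8, -3.6]
grip_width: 0.38
grip_force: 30.0
```

Call:
apply_moves:
  motion:
    - {"translation": [0.001, 0.045, 0], "roll": 0, "claw": -1}
    - {"translation": [0.001, 0.045, 0], "roll": 0, "claw": -1}
    - {"translation": [0.001, 0.04, 0], "roll": 0, "claw": -1}
    - {"translation": [0.0016, 0.0305, 0], "roll": 0, "claw": -1}
    - {"translation": [0, 0, 0], "roll": 0, "claw": -1}
    - {"translation": [0, 0, -0.04], "roll": 0, "claw": -1}
    - {"translation": [0, 0, -0.03], "roll": 0, "claw": -1}
    - {"translation": [0, 0, -0.018], "roll": 0, "claw": -1}

```text
time_s: 30.75
eef_pos: [0.5142, 0.0824, 0.0926]
ee_rot: [[0.997, 0.078, -0.004], [0.078, -0.997, -0.001], [-0.004, 0.0, -1.0]]
ft_force: [0.5, -0.1, -5.1]
grip_width: 0.379
grip_force: 30.0
```

Call:
apply_moves:
  motion:
    - {"translation": [0, 0, -0.005], "roll": 0, "claw": -1}
    - {"translation": [0, 0, -0.004], "roll": 0, "claw": -1}
    - {"translation": [0, 0, -0.002], "roll": 0, "claw": -1}
    - {"translation": [0, 0, 0], "roll": 0, "claw": -1}
    - {"translation": [0, 0, 0], "roll": 0, "claw": -1}

```text
time_s: 31.25
eef_pos: [0.5166, 0.0832, 0.085]
ee_rot: [[0.997, 0.078, 0.001], [0.078, -0.997, 0.0], [0.001, -0.0, -1.0]]
ft_force: [-0.6, -0.4, -4.4]
grip_width: 0.384
grip_force: 30.0
```

Lower 1.5 mm, release, rise, then go for the round fitting at (0.6155, -0.3058).

Call:
apply_moves:
  motion:
    - {"translation": [0, 0, -0.0015], "roll": 0, "claw": -1}
    - {"translation": [0, 0, 0], "roll": 0, "claw": -1}
    - {"translation": [0, 0, 0], "roll": 0, "claw": 1}
    - {"translation": [0, 0, 0], "roll": 0, "claw": 1}
    - {"translation": [0, 0, 0], "roll": 0, "claw": 1}
    - {"translation": [0, 0, 0], "roll": 0, "claw": 1}
    - {"translation": [0, 0, 0.02], "roll": 0, "claw": 1}
    - {"translation": [0, 0, 0.04], "roll": 0, "claw": 1}

```text
time_s: 32.05
eef_pos: [0.5139, 0.0829, 0.1409]
ee_rot: [[0.997, 0.078, -0.006], [0.078, -0.997, -0.001], [-0.006, 0.0, -1.0]]
ft_force: [1.3, -0.8, 0.6]
grip_width: 0.888
grip_force: 0.0
```

Call:
apply_moves:
  motion:
    - {"translation": [0, 0, 0.05], "roll": 0, "claw": 1}
    - {"translation": [0.01, -0.04, 0.008], "roll": 0, "claw": 1}
    - {"translation": [0.01, -0.045, 0], "roll": 0, "claw": 1}
    - {"translation": [0.01, -0.045, 0], "roll": 0, "claw": 1}
    - {"translation": [0.01, -0.045, 0], "roll": 0, "claw": 1}
    - {"translation": [0.01, -0.045, 0], "roll": 0, "claw": 1}
    - {"translation": [0.01, -0.045, 0], "roll": 0, "claw": 1}
    - {"translation": [0.01, -0.045, 0], "roll": 0, "claw": 1}

```text
time_s: 32.85
eef_pos: [0.5862, -0.2288, 0.2006]
ee_rot: [[0.997, 0.078, -0.0], [0.078, -0.997, 0.0], [0.0, -0.0, -1.0]]
ft_force: [-0.2, 0.5, 0.1]
grip_width: 1.0
grip_force: 0.0
```

Call:
apply_moves:
  motion:
    - {"translation": [0.01, -0.04, 0], "roll": 0, "claw": 1}
    - {"translation": [0.01, -0.03, 0], "roll": 0, "claw": 1}
    - {"translation": [0.009, -0.009, 0], "roll": 0, "claw": 1}
    - {"translation": [0, 0, 0], "roll": 0, "claw": 1}
    - {"translation": [0, 0, 0], "roll": 0, "claw": 1}
    - {"translation": [0, 0, 0], "roll": 0, "claw": 1}

```text
time_s: 33.45
eef_pos: [0.6147, -0.3041, 0.2005]
ee_rot: [[0.997, 0.079, -0.001], [0.079, -0.997, 0.001], [-0.001, -0.001, -1.0]]
ft_force: [-0.2, -0.4, 0.5]
grip_width: 0.997
grip_force: 0.0
```

Call:
apply_moves:
  motion:
    - {"translation": [0.0005, -0.0015, -0.03], "roll": 0, "claw": 1}
    - {"translation": [0, 0, -0.04], "roll": 0, "claw": 1}
    - {"translation": [0, 0, -0.03], "roll": 0, "claw": 1}
    - {"translation": [0, 0, -0.0175], "roll": 0, "claw": 1}
    - {"translation": [0, 0, 0], "roll": 0, "claw": 1}
    - {"translation": [0, 0, 0], "roll": 0, "claw": 1}
    - {"translation": [0, 0, 0], "roll": 0, "claw": -1}
    - {"translation": [0, 0, 0], "roll": 0, "claw": -1}

```text
time_s: 34.25
eef_pos: [0.6166, -0.3078, 0.0851]
ee_rot: [[0.997, 0.078, 0.003], [0.078, -0.997, -0.001], [0.002, 0.002, -1.0]]
ft_force: [-0.3, -0.3, 0.1]
grip_width: 0.86
grip_force: 0.0
```

Call:
apply_moves:
  motion:
    - {"translation": [0, 0, 0], "roll": 0, "claw": -1}
    - {"translation": [0, 0, 0], "roll": 0, "claw": -1}
    - {"translation": [0, 0, 0], "roll": 0, "claw": -1}
    - {"translation": [0, 0, 0], "roll": 0, "claw": -1}
    - {"translation": [0, 0, 0], "roll": 0, "claw": -1}
    - {"translation": [0, 0, 0], "roll": 0, "claw": -1}

```text
time_s: 34.85
eef_pos: [0.6154, -0.3071, 0.083]
ee_rot: [[0.997, 0.078, -0.0], [0.078, -0.997, 0.0], [-0.0, -0.0, -1.0]]
ft_force: [0.3, 0.5, 0.6]
grip_width: 0.382
grip_force: 30.0
```

Call:
apply_moves:
  motion:
    - {"translation": [0, 0, 0.02], "roll": 0, "claw": -1}
    - {"translation": [0, 0, 0.04], "roll": 0, "claw": -1}
    - {"translation": [0, 0, 0.04], "roll": 0, "claw": -1}
    - {"translation": [-0.013, 0.03, 0], "roll": 0, "claw": -1}
    - {"translation": [-0.013, 0.04, 0], "roll": 0, "claw": -1}
    - {"translation": [-0.013, 0.04, 0], "roll": 0, "claw": -1}
    - {"translation": [-0.013, 0.04, 0], "roll": 0, "claw": -1}
    - {"translation": [-0.013, 0.04, 0], "roll": 0, "claw": -1}

```text
time_s: 35.65
eef_pos: [0.5494, -0.1159, 0.1827]
ee_rot: [[0.997, 0.078, -0.001], [0.078, -0.997, 0.0], [-0.001, -0.0, -1.0]]
ft_force: [0.8, 0.5, -2.8]
grip_width: 0.385
grip_force: 30.0
```

Call:
apply_moves:
  motion:
    - {"translation": [-0.012, 0.04, 0], "roll": 0, "claw": -1}
    - {"translation": [-0.012, 0.0405, 0], "roll": 0, "claw": -1}
    - {"translation": [0, 0, 0], "roll": 0, "claw": -1}
    - {"translation": [0, 0, 0], "roll": 0, "claw": -1}
    - {"translation": [0, 0, -0.04], "roll": 0, "claw": -1}
    - {"translation": [0, 0, -0.03], "roll": 0, "claw": -1}
    - {"translation": [0, 0, -0.015], "roll": 0, "claw": -1}
    - {"translation": [0, 0, -0.005], "roll": 0, "claw": -1}

```text
time_s: 36.45
eef_pos: [0.5258, -0.0379, 0.0912]
ee_rot: [[0.997, 0.077, -0.003], [0.077, -0.997, 0.0], [-0.003, -0.0, -1.0]]
ft_force: [-0.2, -0.1, -2.7]
grip_width: 0.38
grip_force: 30.0
```

Call:
apply_moves:
  motion:
    - {"translation": [0, 0, -0.005], "roll": 0, "claw": -1}
    - {"translation": [0, 0, -0.003], "roll": 0, "claw": -1}
    - {"translation": [0, 0, 0], "roll": 0, "claw": -1}
    - {"translation": [0, 0, 0], "roll": 0, "claw": -1}

```text
time_s: 36.85
eef_pos: [0.5271, -0.037, 0.0858]
ee_rot: [[0.997, 0.078, 0.001], [0.078, -0.997, -0.0], [0.001, 0.0, -1.0]]
ft_force: [0.5, 0.1, -3.3]
grip_width: 0.383
grip_force: 30.0
```

Call:
apply_moves:
  motion:
    - {"translation": [0, 0, -0.002], "roll": 0, "claw": -1}
    - {"translation": [0, 0, 0], "roll": 0, "claw": -1}
    - {"translation": [0, 0, 0], "roll": 0, "claw": 1}
    - {"translation": [0, 0, 0], "roll": 0, "claw": 1}
    - {"translation": [0, 0, 0], "roll": 0, "claw": 1}
    - {"translation": [0, 0, 0], "roll": 0, "claw": 1}
    - {"translation": [0, 0, 0.02], "roll": 0, "claw": 1}
    - {"translation": [0, 0, 0.04], "roll": 0, "claw": 1}

```text
time_s: 37.65
eef_pos: [0.5244, -0.0367, 0.1414]
ee_rot: [[0.997, 0.078, -0.006], [0.078, -0.997, 0.001], [-0.006, -0.001, -1.0]]
ft_force: [0.6, -0.2, 0.1]
grip_width: 0.889
grip_force: 0.0
```

Call:
apply_moves:
  motion:
    - {"translation": [0, 0, 0.05], "roll": 0, "claw": 1}
    - {"translation": [-0.01, -0.04, 0.01], "roll": 0, "claw": 1}
    - {"translation": [-0.01, -0.04, 0], "roll": 0, "claw": 1}
    - {"translation": [-0.01, -0.04, 0], "roll": 0, "claw": 1}
    - {"translation": [-0.01, -0.04, 0], "roll": 0, "claw": 1}
    - {"translation": [-0.01, -0.04, 0], "roll": 0, "claw": 1}
    - {"translation": [0, 0, 0], "roll": 0, "claw": 1}
    - {"translation": [0, 0, 0], "roll": 0, "claw": 1}

```text
time_s: 38.45
eef_pos: [0.4761, -0.2373, 0.203]
ee_rot: [[0.997, 0.076, -0.0], [0.076, -0.997, 0.0], [-0.0, -0.0, -1.0]]
ft_force: [-0.3, 0.5, -0.1]
grip_width: 0.998
grip_force: 0.0
```

```bash
python3 lane.py s5
python3 - <<'E'
from h import *
im,d=snap('scene','s6'); P=cloud('scene',d)
for n,x,y in(('round',.524,-.035),('sq',.515,.084)):
    X,Y,z=P[...,0],P[...,1],P[...,2]; q=P[(abs(X-x)<.03)&(abs(Y-y)<.03)&(z>.103)&(z<.12)]; print(n,len(q),q.mean(0).round(4))
print(observe()['ft_force'])
cv2.imwrite('pics/s6c.png',cv2.cvtColor(im,cv2.COLOR_RGB2BGR))
E
```

```text
38.45 [ 0.4761 -0.2373  0.203 ] [-0.3  0.5 -0.1]
above 1303 s [-0.017  0.079  0.167] t [-0.026  0.028]
round 147 [ 0.5287 -0.0379  0.1098]
sq 133 [0.5192 0.0817 0.1097]
[ 0.21847982  0.1467645  -0.47526127]
```

View pics/s6c.png

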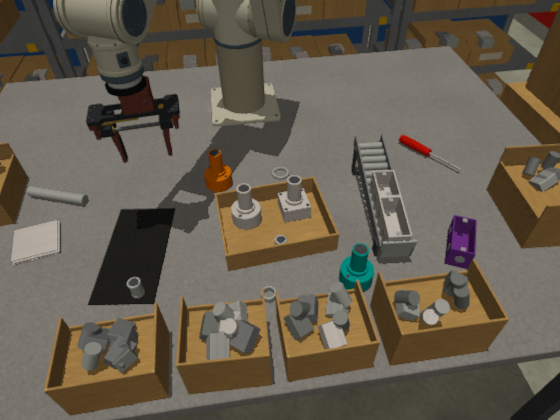

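The fittings stand at (245,207) and (294,200), within about 1 mm of their starting spots on the same camera. The boxes are in the lane at (388,215), and the couplings at (281,240) and (136,287) are in place.

```bash
python3 -c "
from station import *
print(close_job())"
```

```text
the job is handed in; nothing more can be done
None
```

The job is done and handed in at about 38 s of robot time: the long box is at the lane's stop with the short box behind it, both fittings are back within about 1 mm of their starting spots, and both couplings still stand in place in the last picture; no verdict was returned.

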